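# Pack the charged temperature logger in the cold-transport case

### The arm

A 7-joint arm with a two-finger parallel gripper is mounted at the origin on a cart in front of the work surface, level with it; the furniture and walls round the work are solid. World frame = base frame: x ahead of the robot, y to its left, z up, the work surface at z = 0. Lengths are in m, angles in rad, forces in N, time in s.
With the tool pointing down it reaches from about 0.4 to 0.875 m from the base axis. Payload 6.5 kg.
Tool frame: the origin (TCP) lies on the front face of the gripper's body, between the roots of the fingers; the fingertips stand 73 mm ahead of it and the grasp point (between the pads) lies 54 mm ahead of it; z points along the fingers, y is the line along which they close (so a half turn about z gives the same grasp; the last joint's range is limited). The gripper opens to 85 mm and grips with 20 to 120 N. Pads are 22 mm wide; open, the fingers measure 114 mm over their backs; the gripper's body (76 mm by 85 mm) begins 54 mm behind the grasp point. The pads swing forward as they close: fully open they stand 13 mm farther back than shut.
Start: joints at [-1.188, 0.536, -0.004, 1.538, 0.003, 1.067, -0.071], TCP at [0.282, 0.586, 0.304] pointing down, gripper open.
Joint ranges: [-2.7, 2.7], [-0.37, 2.16], [-1.27, 1.26], [0.24, 2.4], [-1.31, 4.45], [0.19, 1.91], [-2.76, 2.76]. Speed limits (rad/s): [2.39, 2.39, 3.14, 3.14, 3.14, 3.14, 3.14].

### API

Orientations are given as a unit quaternion [x, y, z, w].
In Python, from workcell import * gives the robot as it stands.
- The arm moves only by the tool apply_moves, never from a script. Its argument "series" is a list of rows, each a list of 7 numbers: the opening, from 0 (shut) to 1 (fully open), then the shift along the tool's x, y, z in mm, then the turn, a rotation vector about the tool's x, y, z in degrees. A call has 1 to 20 rows; each row is the pose to reach, as a shift and turn from the pose commanded when the call began, along the tool's axes at that moment; what a row does not reach only later rows make up. A row lasts 1/10 s, in which the tool goes at most 50 mm and 8.59 degrees, less where a joint would pass 70% of its speed; a pose out of reach is approached as far as the arm can. A call with a gripper value outside its range is refused whole. The fingers move at their own pace and stop on an object; "squeeze" is the grip in N (left out, the last holds). Time passes only in rows, so rows that repeat a pose let the fingers close. It gives the time, the measured TCP pose, the force, the opening and the grip force at its end, in the units of the state.
- sense(): the state, without advancing time (a new reading comes with each control period).
- read_camera(name): name is "scene" or "side" or "wrist"; returns a dict with "color" (384x512x3 uint8, blue, green, red), "range_z" (384x512 float32, m along the optical axis (not along the pixel's ray), 0 where there is no reading), "camera_matrix" (3x3 intrinsics, pixels), "extrinsics" (4x4, takes a point from world to camera coordinates). Camera axes: x right, y up, looking along -z (the intrinsics and any distortion apply to the point x, -y, -z); pixel columns grow to the right and rows downward; lengths in m; the calibration is good to about 2 mm. A picture is of the moment at which its call begins.
- sign_off(): hands the job in; it is judged then, once.
The state is a dict: "time": time; "joint_pos": joint angles; "dq": joint speeds; "joint_torque": joint torques, N m; "ee_pos": TCP position; "orientation": TCP orientation; "wrist_force": force on the tool from outside, world axes, zero at the start; "wrist_torque": the same for the moment, N m; "gripper_width": opening from 0.0 (shut) to 1.0 (fully open); "finger_force": force on a finger pad.
Only numpy, scipy, OpenCV 4.12 (cv2) and the standard library are available. Lean on these libraries where they do the work, as an engineer would, in place of code of your own. Each camera call takes 0.05 s, during which the arm holds its last target. There are 200 camera calls.

### The job

The vaccine case on the right is about to go out and still needs a temperature logger: pull the one whose lamp on the charging dock is green (charged) out of its bay, and stand it upright, right down in the empty pocket of the case's foam. Then shut the case's lid fully. Amber means still charging and red means a fault: leave those two loggers seated in the dock, and do not shove the jar, the carton or the stamp about.

Things in the scene. Friction and masses are not known exactly. Their poses are not given: they have to be found in the camera images.
- dock: White charging dock, fixed, 222 mm wide (y), 95 deep (x), 42 high; three open-topped bays along y, 70 mm apart: left (+y), middle, right. A bay is a well 30 x 64 mm (x, y), floor 8 mm and mouth 42 mm above the worktop, with a lamp before it on the sloped panel. Sprung balls hold a docked logger: pulling it straight up takes about 10 N. Origin: centre of the underside, under the middle bay
- lamp_green: Green status lamp, a bar 36 x 12 mm on the dock's sloped panel: the logger in the bay directly behind it is charged and ready. It stands 46 mm before (-x of the dock) that bay's centre; which bay varies. Origin: centre of the bar
- lamp_amber: Amber status lamp, same bar: the logger behind it is still charging
- lamp_red: Red status lamp, same bar: the logger behind it has a fault
- logger_left: Temperature logger that starts in the left bay: white slab with a dark foot and a small display, 26 thick (x) by 60 wide (y) by 100 mm tall, 0.16 kg; a groove 10 to 24 mm above its underside runs along front and back. Seated, its top is 108 mm above the worktop and its upper 66 mm are free; grip it from above across the 26 mm. All three are alike. Origin: centre of the underside; z to its top
- bay_left (a point): Centre of the left bay's floor; a seated logger's origin lies here
- logger_middle: Temperature logger that starts in the middle bay: white slab with a dark foot and a small display, 26 thick (x) by 60 wide (y) by 100 mm tall, 0.16 kg; a groove 10 to 24 mm above its underside runs along front and back. Seated, its top is 108 mm above the worktop and its upper 66 mm are free; grip it from above across the 26 mm. All three are alike. Origin: centre of the underside; z to its top
- bay_middle (a point): Centre of the middle bay's floor; a seated logger's origin lies here
- logger_right: Temperature logger that starts in the right bay: white slab with a dark foot and a small display, 26 thick (x) by 60 wide (y) by 100 mm tall, 0.16 kg; a groove 10 to 24 mm above its underside runs along front and back. Seated, its top is 108 mm above the worktop and its upper 66 mm are free; grip it from above across the 26 mm. All three are alike. Origin: centre of the underside; z to its top
- bay_right (a point): Centre of the right bay's floor; a seated logger's origin lies here
- case: Blue cold-transport case, fixed, 140 (its x) by 150 (its y) mm, base 75 mm high, filled to 1 mm below the rim with dark foam. Three capped vials stand along its -y side, 25 mm above the foam; one empty pocket is on its +y side. The lid is hinged along the -y side. Origin: centre of the underside
- pocket (a point): Centre of the floor of the empty foam pocket, 20 mm above the case's underside, 54 mm below the foam's top; upright walls, 34 mm (case x) by 68 mm (case y). A logger fits upright with 4 mm play a side, either way round, its 26 mm along case x, and then stands 46 mm above the foam. Axes parallel to the case's
- lid (a joint): Lid of the case: pale hollow cover 140 x 150 mm, 55 mm deep; angle in rad, 0 = shut, grows as it opens; about 1.57 = standing upright on the -y side. The stiff hinge holds it where it is left
- lid_hinge (a point): Middle of the lid's hinge line, which runs along the case's x, 76 mm above the worktop, at the -y side (right seen from the robot)
- lid_edge (a point): Point on the lid: middle of its free edge, on the outer (top) face, 150 mm from the hinge line and 55 mm above it when shut; a lifting lip 40 mm wide juts 11 mm out below this edge. Pushing the outer face from the -y side and then down shuts the lid
- pill_jar: White-capped tablet jar, 47 mm diameter, 76 mm high, standing behind the dock. Origin: centre of the underside
- medicine_carton: White and orange upright folding carton, 42 x 62 x 85 mm, standing behind the dock. Origin: centre of the underside
- rubber_stamp: Wooden rubber stamp, 25 x 52 x 69 mm, standing left of the dock. Origin: centre of the underside
Things that resemble listed ones, but are neither listed nor needed, are in the scene too. What is shaped like the logger_right but yellow is not meant.

How it is judged:
On the way, in this order (a step that is already met when the one before it is completed fails the run):
1. the logger behind the green lamp is out of its bay (((y of lamp_green in the frame of dock above 0.035 m and z of logger_left in the frame of bay_left above 0.045 m) or (y of lamp_green in the frame of dock between -0.035 and 0.035 m and z of logger_middle in the frame of bay_middle above 0.045 m) or (y of lamp_green in the frame of dock below -0.035 m and z of logger_right in the frame of bay_right above 0.045 m))), for 0.1 s.
2. that logger stands in the pocket of the case, let go, with the lid still open (((y of lamp_green in the frame of dock above 0.035 m and horizontal distance between logger_left and pocket below 0.009 m and z of logger_left in the frame of pocket below 0.007 m and angle between logger_left's own z axis and vertical below 0.12 rad and contact force between the fingers and logger_left below 0.3 N) or (y of lamp_green in the frame of dock between -0.035 and 0.035 m and horizontal distance between logger_middle and pocket below 0.009 m and z of logger_middle in the frame of pocket below 0.007 m and angle between logger_middle's own z axis and vertical below 0.12 rad and contact force between the fingers and logger_middle below 0.3 N) or (y of lamp_green in the frame of dock below -0.035 m and horizontal distance between logger_right and pocket below 0.009 m and z of logger_right in the frame of pocket below 0.007 m and angle between logger_right's own z axis and vertical below 0.12 rad and contact force between the fingers and logger_right below 0.3 N)) and value of joint lid above 0.5 rad), for 0.2 s.
At the end, for the whole second after the job is handed in: The logger from behind the green lamp stands upright (0.12 rad) and at rest on the floor of the pocket (9 mm sideways, 7 mm in height), the lid is shut to within 0.06 rad, and the other two loggers are seated in their bays (8 mm) (((y of lamp_green in the frame of dock above 0.035 m and horizontal distance between logger_left and pocket below 0.009 m and z of logger_left in the frame of pocket below 0.007 m and angle between logger_left's own z axis and vertical below 0.12 rad and z of logger_middle in the frame of bay_middle below 0.008 m and horizontal distance between logger_middle and bay_middle below 0.008 m and z of logger_right in the frame of bay_right below 0.008 m and horizontal distance between logger_right and bay_right below 0.008 m and linear speed of logger_left below 0.02 m/s) or (y of lamp_green in the frame of dock between -0.035 and 0.035 m and horizontal distance between logger_middle and pocket below 0.009 m and z of logger_middle in the frame of pocket below 0.007 m and angle between logger_middle's own z axis and vertical below 0.12 rad and z of logger_left in the frame of bay_left below 0.008 m and horizontal distance between logger_left and bay_left below 0.008 m and z of logger_right in the frame of bay_right below 0.008 m and horizontal distance between logger_right and bay_right below 0.008 m and linear speed of logger_middle below 0.02 m/s) or (y of lamp_green in the frame of dock below -0.035 m and horizontal distance between logger_right and pocket below 0.009 m and z of logger_right in the frame of pocket below 0.007 m and angle between logger_right's own z axis and vertical below 0.12 rad and z of logger_left in the frame of bay_left below 0.008 m and horizontal distance between logger_left and bay_left below 0.008 m and z of logger_middle in the frame of bay_middle below 0.008 m and horizontal distance between logger_middle and bay_middle below 0.008 m and linear speed of logger_right below 0.02 m/s)) and value of joint lid below 0.06 rad); the robot touches nothing.
It fails at once if a logger whose lamp is not green is drawn more than 15 mm up out of its bay ((not (y of lamp_green in the frame of dock above 0.035 m) and z of logger_left in the frame of bay_left above 0.015 m) or (not (y of lamp_green in the frame of dock between -0.035 and 0.035 m) and z of logger_middle in the frame of bay_middle above 0.015 m) or (not (y of lamp_green in the frame of dock below -0.035 m) and z of logger_right in the frame of bay_right above 0.015 m)).
It fails at once if the jar, the carton or the stamp is moved more than 40 mm (distance of any of pill_jar, medicine_carton, rubber_stamp from where it was at the start of the episode above 0.04 m).
It also fails if it takes over 58 s, if anything falls off the work surface, if the arm or the gripper's body presses on something with over 40 N, if the wrist force passes 120 N, or if a joint passes its speed limit or range.

## Working session

There is one attempt and no reset: what is moved stays moved. The work goes in short steps, Python scripts to look and compute and a tool call to move; the robot and the scene stay as the last step left them, time stands still between calls to the robot, and variables do not carry over. Pictures are saved under pics/ and viewed, at most 10 in all, crops included, and the job is handed in when it is done.

Besides the shell and the picture viewer there is one more tool, called by a JSON object that holds its "api" and its "payload". apply_moves: Moves the arm, as the interface text tells. Its arguments: {"type":"object","properties":{"series":{"type":"array","items":{"type":"array","items":{"type":"number"}}},"squeeze":{"type":"number"}},"required":["series"]}

```bash
mkdir -p pics; cat > h.py <<'E'
from workcell import *
import numpy as np, cv2
from scipy.spatial.transform import Rotation as R
def cam(n):
    c=read_camera(n); np.savez('%s.npz'%n,**c); return c
def pts(c):
    d=c['range_z'];K=c['camera_matrix'];v,u=np.mgrid[:d.shape[0],:d.shape[1]]
    P=np.stack([(u-K[0,2])/K[0,0]*d,-(v-K[1,2])/K[1,1]*d,-d],-1)
    E=np.array(c['extrinsics']);return (P-E[:3,3])@E[:3,:3]
E
python3 - <<'E'
from h import *
s=sense();print(s)
ims=[]
for n in['scene','side']:
    c=cam(n);cv2.imwrite(f'pics/{n}0.png',cv2.resize(c['color'],(800,600),interpolation=cv2.INTER_CUBIC))
E
```

```text
{'time': 0.0, 'joint_pos': array([-1.18816985,  0.53716449, -0.00443337,  1.53884295,  0.00258038,
        1.06727493, -0.0712146 ]), 'dq': array([ 2.44096121e-04, -2.19186302e-05,  1.02478243e-03,  1.21339903e-03,
       -2.45125907e-03,  3.52424759e-03, -1.13642568e-03]), 'joint_torque': array([ 1.05096602e-03, -5.83418298e+01,  1.04954716e+00, -2.59093541e+01,
        1.24383043e-02,  9.71299130e-03,  1.84030677e-05]), 'ee_pos': array([0.28183514, 0.58518086, 0.30302587]), 'orientation': array([ 2.22513181e-01,  9.74929318e-01, -8.31323955e-04, -1.33673959e-04]), 'wrist_force': array([ 0.80576448,  0.16963675, -0.065531  ]), 'wrist_torque': array([ 0.01462799, -0.00729994,  0.02608602]), 'finger_force': 0.0, 'gripper_width': 1.0014860763904818}
```

View pics/scene0.png

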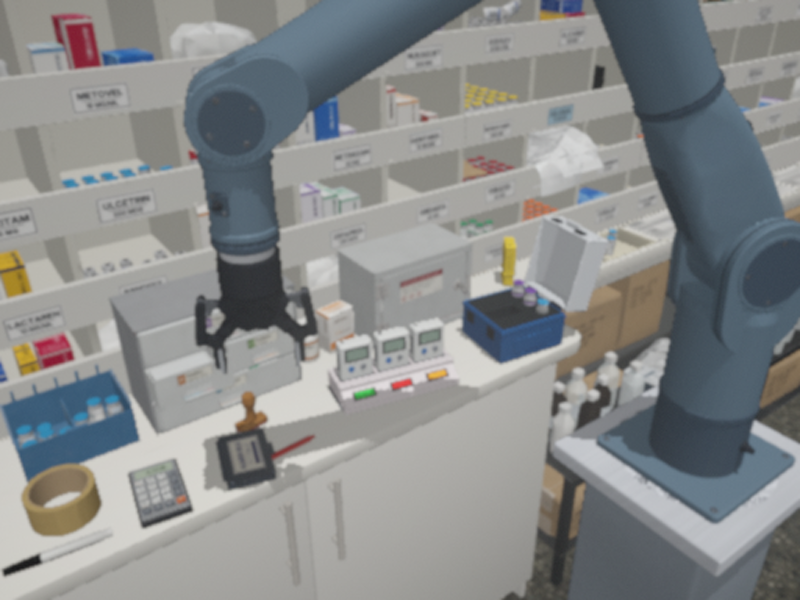

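View pics/side0.png

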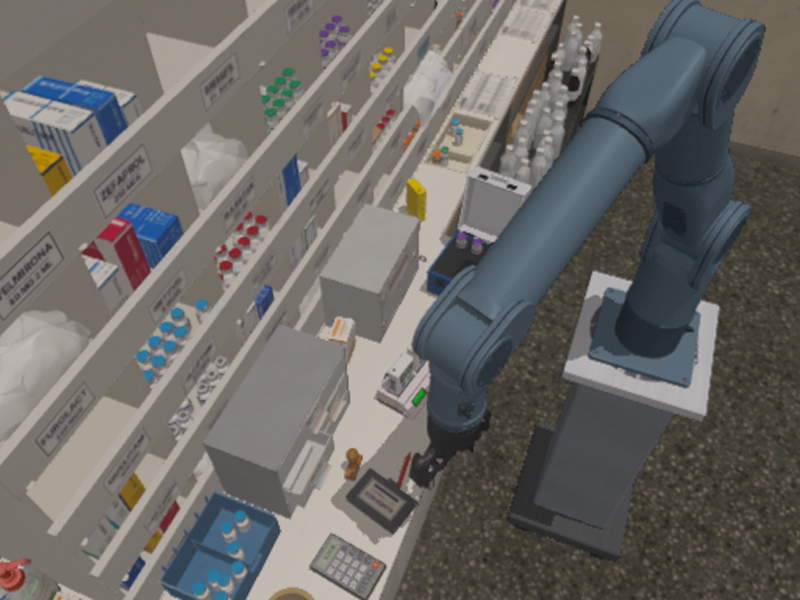

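Scene view: green lamp at (365,393), in front of the left bay; red middle (402,384), amber right (438,375). The case is at about (515,320) with the lid open beyond it. Side view is mostly hidden by the arm. Next, an enlarged crop and the point cloud.

```bash
python3 - <<'E'
from h import *
c=dict(np.load('scene.npz'));P=pts(c);im=c['color']
cv2.imwrite('pics/crop1.png',cv2.resize(im[128:276,200:400],None,fx=4,fy=4,interpolation=cv2.INTER_CUBIC))
h=cv2.cvtColor(im,cv2.COLOR_BGR2HSV)
roi=np.zeros(h.shape[:2],bool);roi[220:265,205:300]=1
for n,lo,hi in[('g',50,75),('r',0,6),('a',12,25)]:
    m=roi&(h[...,0]>=lo)&(h[...,0]<=hi)&(h[...,1]>170)&(h[...,2]>120);q=P[m];v,u=np.nonzero(m)
    print(n,m.sum(),u.mean(),v.mean(),np.median(q,0).round(4))
r=np.zeros(roi.shape,bool);r[195:265,205:300]=1
# logger tops
m=r&(P[...,2]>.103)&(P[...,2]<.113);q=P[m];print(len(q))
n,l=cv2.connectedComponents(m.astype('uint8'))
for i in range(1,n):
    q=P[l==i]
    if len(q)>15:print('top',len(q),q.mean(0).round(4),q.min(0).round(3),q.max(0).round(3), cv2.minAreaRect((q[:,:2]*1000).astype(np.float32)))
# foam
r[:]=0;r[180:235,290:365]=1
for a,b in[(.069,.0785),]:
    m=r&(P[...,2]>a)&(P[...,2]<b);q=P[m];print('foam/rim',len(q),cv2.minAreaRect((q[:,:2]*1000).astype(np.float32)))
    print(cv2.boxPoints(cv2.minAreaRect((q[:,:2]*1000).astype(np.float32))))
print('table',P[270,150],P[250,320])
E
```

```text
g 0 nan nan [nan nan nan]
r 10 257.1 245.3 [0.3937 0.2843 0.0267]
a 15 279.26666666666665 239.4 [0.3807 0.2195 0.0264]
382
top 118 [0.4242 0.2125 0.1074] [0.407 0.183 0.103] [0.443 0.243 0.112] ((426.57904052734375, 211.17474365234375), (59.642662048339844, 28.094423294067383), 77.55017852783203)
top 125 [0.4382 0.28   0.1072] [0.421 0.249 0.103] [0.461 0.309 0.111] ((440.6699523925781, 278.2501220703125), (58.351318359375, 30.16261863708496), 76.98649597167969)
top 139 [0.4517 0.3485 0.1074] [0.434 0.318 0.103] [0.473 0.378 0.111] ((453.1874084472656, 347.1292724609375), (58.4529914855957, 29.985321044921875), 78.62262725830078)
foam/rim 1091 ((450.78900146484375, -33.564056396484375), (206.9495086669922, 210.35845947265625), 82.09751892089844)
[[ 332.38214  -121.59534 ]
 [ 540.7429   -150.51698 ]
 [ 569.19586    54.467224]
 [ 360.83508    83.38887 ]]
table [0.48199186 0.5638382  0.01456124] [ 0.39992617  0.03603019 -0.10021738]<stdin>:8: RuntimeWarning: Mean of empty slice.
  ret = ret.dtype.type(ret / rcount)
  return _methods._mean(a, axis=axis, dtype=dtype,
  ret = um.true_divide(
```

View pics/crop1.png

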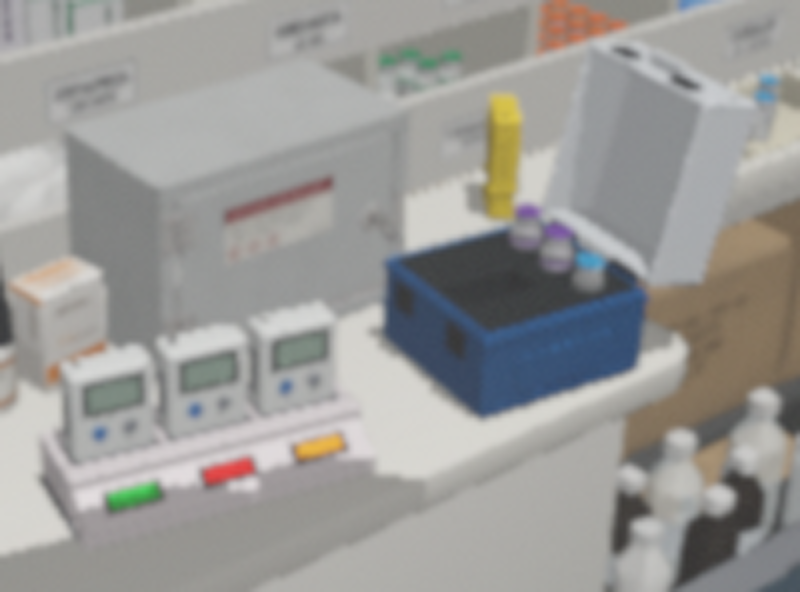

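The crop shows the green lamp (135,496) in front of the left logger. The case rim corners are at (388,262), (487,332) and (643,292), with the hinge running from about (553,212) to (643,285). The dark pocket is near (500,283).

```bash
cat >> h.py <<'E'
def ray(c,u,v,z):
    K=c['camera_matrix'];E=np.array(c['extrinsics']);Rm=E[:3,:3];o=-Rm.T@E[:3,3]
    d=Rm.T@np.array([(u-K[0,2])/K[0,0],-(v-K[1,2])/K[1,1],-1]);return o+d*(z-o[2])/d[2]
E
python3 - <<'E'
from h import *
c=dict(np.load('scene.npz'));P=pts(c)
f=lambda u,v,z:ray(c,200+u/4-.4,128+v/4-.4,z)*1000
A,B,C=f(388,262,75),f(487,332,75),f(643,292,75)
print('rim',A.round(),B.round(),C.round(),np.linalg.norm(A-B),np.linalg.norm(B-C))
e=A-B;g=B-C;print('yaw x',np.degrees(np.arctan2(e[1],e[0])),'yaw y-90',np.degrees(np.arctan2(g[1],g[0]))-90,'centre',(A+C)/2)
print('pocketpix',f(500,283,74))
# foam points
r=np.zeros(P.shape[:2],bool);r[188:210,300:350]=1
q=P[r&(P[...,2]>.06)&(P[...,2]<.08)];print(len(q),q.mean(0),cv2.minAreaRect((q[:,:2]*1000).astype(np.float32)))
print('lid corner',*[P[128+v//4,200+u//4].round(3) for u,v in[(600,50),(745,105),(700,272),(680,200),(560,195)]])
# table and objects
print('carton',P[128+270//4,200+55//4], 'table',P[128+420//4,200+420//4],'green',f(135,496,26))
s=sense();print(R.from_quat(s['orientation']).as_matrix().round(3))
E
```

```text
rim [-102928.   90572.   75000.] [-89103.  89411.  75000.] [-86168. 104504.  75000.] 13873.70984341976 15375.901277544155
yaw x 175.19890223015827 yaw y-90 -191.0024174171382 centre [-94547.77519974  97537.86687134  75000.        ]
pocketpix [-93165.2491453   94575.29975286  74000.        ]
865 [0.41914262 0.01539741 0.07281822] ((417.32318115234375, 11.324020385742188), (155.10223388671875, 142.703369140625), 51.22227478027344)
lid corner [ 0.459 -0.119  0.219] [ 0.335 -0.142  0.21 ] [ 0.34  -0.124  0.071] [ 0.343 -0.094  0.141] [ 0.473 -0.103  0.093]
carton [0.61895716 0.28990321 0.08561085] table [3.90555877e-01 1.13285967e-01 3.82593426e-04] green [-29940.00492508  19007.64289518  26000.        ]
[[-0.901  0.434 -0.001]
 [ 0.434  0.901 -0.001]
 [-0.    -0.002 -1.   ]]
```

```bash
python3 - <<'E'
from h import *
c=dict(np.load('scene.npz'));P=pts(c)
f=lambda u,v,z:ray(c,200+u/4-.4,128+v/4-.4,z/1000)*1000
A,B,C=f(388,262,75),f(487,332,75),f(643,292,75)
print('rim',A.round(),B.round(),C.round(),np.linalg.norm(A-B),np.linalg.norm(B-C))
e=A-B;g=B-C;print('yaw x',np.degrees(np.arctan2(e[1],e[0])),'yaw y-90',np.degrees(np.arctan2(g[1],g[0]))-90,'centre',(A+C)/2)
print('pocketpix',f(500,283,74),'green',f(135,496,26))
E
```

```text
rim [492.  64.  75.] [368.  74.  75.] [342. -61.  75.] 124.269121198744 137.72449914002775
yaw x -4.8010977698416974 yaw y-90 -11.002417417138233 centre [417.09542504   1.48901781  75.        ]
pocketpix [417.31663795  15.28884184  74.        ] green [408.46500884 354.51291079  26.        ]
```

```bash
cat >> h.py <<'E'
def go(pos,yaw,tilt=None):
    "shift/turn from the present TCP pose to pos (m) with tool y at world angle yaw (deg), pointing down"
    s=sense();R0=R.from_quat(s['orientation']);a=np.radians(yaw)
    y=np.array([np.cos(a),np.sin(a),0]);z=np.array([0,0,-1.]);x=np.cross(y,z)
    T=R.from_matrix(np.c_[x,y,z])
    if tilt is not None:T=R.from_rotvec(np.radians(tilt))*T
    print('shift',((R0.inv().apply(np.array(pos)-s['ee_pos']))*1000).round(1),'turn',np.degrees((R0.inv()*T).as_rotvec()).round(1),'t',s['time'],'J',s['joint_pos'].round(2))
E
python3 - <<'E'
from h import *
for n in['scene','side']:
    P=pts(dict(np.load(n+'.npz'))).reshape(-1,3)
    for y0 in np.arange(-.2,.75,.1):
        q=P[(P[:,1]>y0)&(P[:,1]<y0+.1)&(P[:,0]>.3)&(P[:,0]<.75)&(P[:,2]>.15)&(P[:,2]<.45)]
        if len(q):print(n,y0.round(2),len(q),'x',np.percentile(q[:,0],[1,20]).round(3),'z',np.percentile(q[:,2],98).round(3))
go([.453,.347,.30],-11.4);go([.453,.347,.30],168.6)
E
```

```text
scene -0.2 2096 x [0.335 0.4  ] z 0.392
scene -0.1 1639 x [0.342 0.685] z 0.441
scene 0.0 2125 x [0.544 0.618] z 0.43
scene 0.1 2705 x [0.544 0.634] z 0.438
scene 0.2 2904 x [0.545 0.682] z 0.437
scene 0.3 1309 x [0.682 0.685] z 0.396
scene 0.4 476 x [0.541 0.682] z 0.394
scene 0.5 3199 x [0.541 0.642] z 0.435
scene 0.6 4081 x [0.301 0.547] z 0.386
scene 0.7 3435 x [0.68  0.684] z 0.433
side -0.2 1364 x [0.339 0.4  ] z 0.395
side -0.1 1194 x [0.684 0.687] z 0.437
side 0.0 1669 x [0.547 0.597] z 0.426
side 0.1 2366 x [0.547 0.612] z 0.429
side 0.2 1893 x [0.548 0.636] z 0.431
side 0.3 1877 x [0.684 0.687] z 0.435
side 0.4 3045 x [0.544 0.589] z 0.394
side 0.5 4018 x [0.543 0.594] z 0.424
side 0.6 4451 x [0.301 0.57 ] z 0.4
side 0.7 2826 x [0.684 0.686] z 0.431
shift [-257.6 -140.4    3.3] turn [-0.1  0.1 75.7] t 0.1 J [-1.19  0.54 -0.    1.54  0.    1.07 -0.07]
shift [-257.6 -140.4    3.3] turn [-1.000e-01 -1.000e-01 -1.043e+02] t 0.1 J [-1.19  0.54 -0.    1.54  0.    1.07 -0.07]
```

{"api": "apply_moves", "payload": {"series": [[1,-60,-33,0,0,0,8],[1,-110,-60,0,0,0,16],[1,-150,-82,0,0,0,24],[1,-190,-104,0,0,0,32],[1,-225,-123,0,0,0,40],[1,-258,-140,3,0,0,48],[1,-258,-140,3,0,0,56],[1,-258,-140,3,0,0,64],[1,-258,-140,3,0,0,72],[1,-258,-140,3,0,0,75.7],[1,-258,-140,3,0,0,75.7],[1,-258,-140,3,0,0,75.7]]}}

```text
time: 1.3
ee_pos: [0.4535, 0.3475, 0.3007]
orientation: [0.773, 0.634, -0.0, 0.0]
wrist_force: [0.1, -0.7, 0.2]
gripper_width: 1.002
finger_force: 0.0
```

```bash
python3 - <<'E'
from h import *
c=cam('wrist');P=pts(c);s=sense();print(s['time'],s['ee_pos'],s['wrist_force'],s['joint_pos'].round(2))
cv2.imwrite('pics/w1.png',c['color'])
m=(P[...,2]>.102)&(P[...,2]<.114)
n,l=cv2.connectedComponents(m.astype('uint8'))
for i in range(1,n):
    q=P[l==i]
    if len(q)>80:print('top',len(q),q.mean(0).round(4),cv2.minAreaRect((q[:,:2]*1000).astype(np.float32)))
E
```

```text
1.35 [0.45357784 0.34754122 0.30071333] [-1.11888677  0.25647739  0.38837508] [-1.    0.42  0.35  1.77 -0.17  0.98 -0.78]
top 428 [0.5417 0.4529 0.1076] ((541.6239013671875, 450.9072570800781), (2.3141098022460938, 82.48420715332031), 1.371717095375061)
top 1343 [0.4554 0.3455 0.1073] ((454.9311218261719, 344.23468017578125), (58.34511184692383, 26.273122787475586), 77.95471954345703)
top 175 [0.7015 0.3063 0.1078] ((701.7360229492188, 307.2262878417969), (16.91939926147461, 8.889985084533691), 59.53213119506836)
top 1120 [0.4412 0.2776 0.1071] ((441.0768127441406, 275.6422424316406), (59.16143798828125, 25.443443298339844), 78.0528793334961)
top 703 [0.6218 0.2386 0.1081] ((621.072265625, 238.6455535888672), (117.85132598876953, 2.6140246391296387), 0.04076053574681282)
top 916 [0.4272 0.2098 0.1071] ((426.3017272949219, 206.93734741210938), (60.02640151977539, 25.492237091064453), 79.39723205566406)
```

View pics/w1.png

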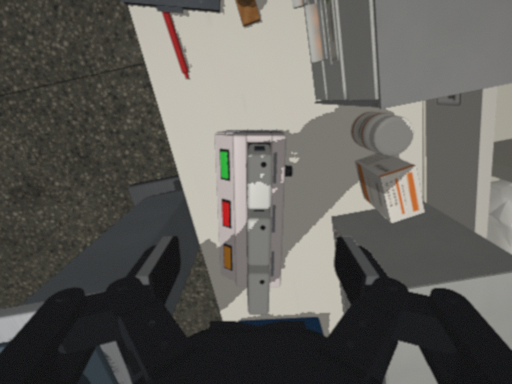

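Wrist view: the green lamp is at (224,165) with the left logger's top at about (259,165). Its measured top is (0.455, 0.345, 0.107), with a 60 x 26 outline and -11.8° yaw, which agrees with the given sizes. Next I descend and grip.

```bash
python3 - <<'E'
from h import *
go([.4552,.3453,.142],-11.8)
E
```

```text
shift [ -1.8   2.1 158.7] turn [-0.   0.   0.5] t 1.35 J [-1.    0.42  0.35  1.77 -0.17  0.98 -0.78]
```

{"api": "apply_moves", "payload": {"series": [[1,-2,2,40,0,0,0.5],[1,-2,2,80,0,0,0.5],[1,-2,2,115,0,0,0.5],[1,-2,2,140,0,0,0.5],[1,-2,2,159,0,0,0.5],[1,-2,2,159,0,0,0.5],[0,-2,2,159,0,0,0.5],[0,-2,2,159,0,0,0.5],[0,-2,2,159,0,0,0.5],[0,-2,2,159,0,0,0.5],[0,-2,2,159,0,0,0.5],[0,-2,2,159,0,0,0.5],[0,-2,2,159,0,0,0.5]], "squeeze": 50}}

```text
time: 2.65
ee_pos: [0.4557, 0.3457, 0.1428]
orientation: [0.777, 0.63, 0.001, -0.0]
wrist_force: [-0.9, 0.4, 7.3]
gripper_width: 0.296
finger_force: 50.1
```

{"api": "apply_moves", "payload": {"series": [[0,0,0,-8,0,0,0],[0,0,0,-16,0,0,0],[0,0,0,-28,0,0,0],[0,0,0,-45,0,0,0],[0,0,0,-70,0,0,0],[0,0,0,-100,0,0,0],[0,0,0,-135,0,0,0],[0,0,0,-150,0,0,0],[0,0,0,-150,0,0,0],[0,0,0,-150,0,0,0]]}}

```text
time: 3.65
ee_pos: [0.455, 0.3451, 0.2921]
orientation: [0.777, 0.63, 0.0, -0.0]
wrist_force: [-0.4, -0.0, -2.1]
gripper_width: 0.299
finger_force: 52.2
```

```bash
python3 - <<'E'
from h import *
go([.420,.140,.292],-10)
E
```

```text
shift [-207.9    8.     0. ] turn [ 0.  -0.  -1.9] t 3.65 J [-0.99  0.43  0.35  1.78 -0.18  0.96 -0.78]
```

```bash
python3 - <<'E'
from h import *
a=cam('scene');b=cam('side')
i=cv2.resize(a['color'][165:255,285:385],(500,450),interpolation=cv2.INTER_CUBIC)
E=np.array(b['extrinsics']);p=E@[.42,0,.075,1];K=b['camera_matrix'];u=K[0,0]*p[0]/-p[2]+K[0,2];v=-K[1,1]*p[1]/-p[2]+K[1,2];print(u,v)
u,v=int(u),int(v);u0,v0=u-25,v-37;print(u0,v0)
j=cv2.resize(b['color'][v0:v0+75,u0:u0+50],(300,450),interpolation=cv2.INTER_CUBIC)
cv2.imwrite('pics/c2.png',np.hstack([i,j]))
for n,c in(('sc',a),('si',b)):
    P=pts(c)
    m=(abs(P[...,0]-.42)<.11)&(abs(P[...,1])<.11)
    q=P[m&(P[...,2]>.066)&(P[...,2]<.0765)]
    print(n,len(q),q.mean(0),cv2.minAreaRect((q[:,:2]*1000).astype(np.float32)))
    q=P[m&(P[...,2]>.005)&(P[...,2]<.062)];h=cv2.cvtColor(c['color'],cv2.COLOR_BGR2HSV)
    k=m&(P[...,2]<.064)&(c['color'].max(-1)<75)&(P[...,2]>.01);q=P[k];print('pocket',len(q),q.mean(0) if len(q) else 0)
E
```

```text
300.62724356969414 168.23456162338766
275 131
sc 975 [0.41350598 0.00636569 0.07323504] ((421.199951171875, -21.38019561767578), (196.85569763183594, 145.99990844726562), 82.41523742675781)
pocket 128 [0.4330135  0.0396255  0.05560992]
si 833 [0.42343881 0.00182354 0.07309792] ((424.2202453613281, -20.969955444335938), (191.23770141601562, 144.61770629882812), 82.99913787841797)
pocket 150 [0.43191219 0.02899555 0.04820455]
```

View pics/c2.png

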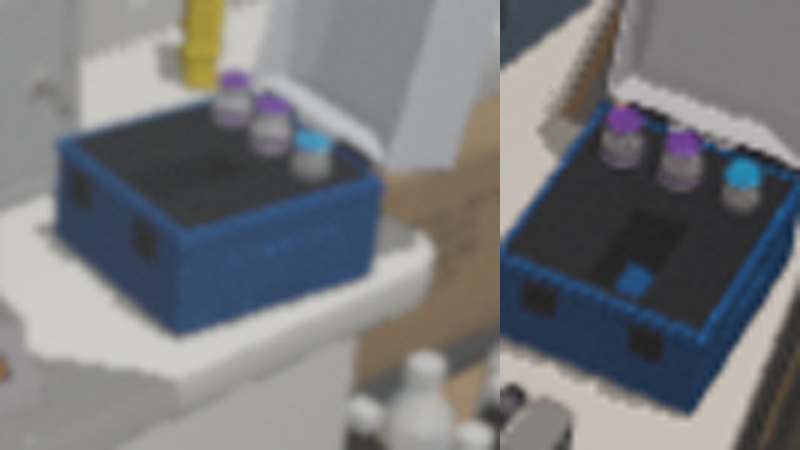

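The side crop shows the empty pocket as a dark rectangle, from about (642,210) and (688,222) down to (590,273). A blue patch is visible inside it at (633,278). I need a brighter enlargement to read the corners.

```bash
python3 - <<'E'
from h import *
b=np.load('side.npz')['color'][142:190,270:334]
g=(255*(b/255.)**.5).astype('uint8')
cv2.imwrite('pics/c3.png',cv2.resize(g,(768,576),interpolation=cv2.INTER_CUBIC))
E
```

```text
(no output)
```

View pics/c3.png

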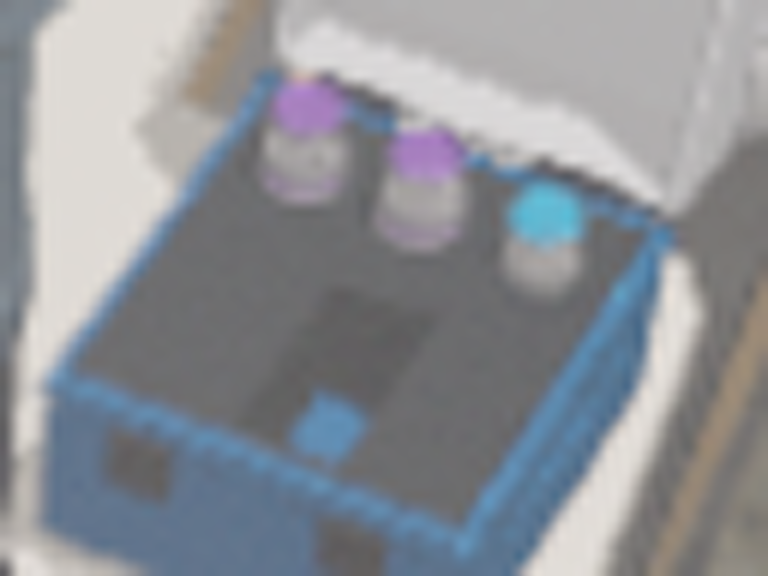

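Brightened crop: rim corners are at (262,80), (58,378), (465,545) and (663,235). Pocket mouth corners are at (330,285), (437,320), (240,422) and (345,460), and the blue patch is the pocket floor.

```bash
python3 - <<'E'
from h import *
c=dict(np.load('side.npz'));P=pts(c)
f=lambda p,z:ray(c,270+(p[0]+.5)/12-.5,142+(p[1]+.5)/12-.5,z)[:2]*1000
n=lambda v:(np.linalg.norm(v).round(1),np.degrees(np.arctan2(v[1],v[0])).round(1))
r=[f(p,.075) for p in[(262,80),(58,378),(465,545),(663,235)]]
print('rim',np.round(r),np.mean(r,0),[n(r[(i+1)%4]-r[i]) for i in range(4)])
k=[f(p,.074) for p in[(330,285),(240,422),(345,460),(437,320)]]
print('pocket',np.round(k),np.mean(k,0),[n(k[(i+1)%4]-k[i]) for i in range(4)])
for nme in('side','scene'):
    c=dict(np.load(nme+'.npz'));P=pts(c);h=cv2.cvtColor(c['color'],cv2.COLOR_BGR2HSV)
    m=(abs(P[...,0]-.42)<.12)&(abs(P[...,1])<.12)&(h[...,0]>95)&(h[...,0]<125)&(h[...,1]>110)&(P[...,2]>.015)
    q=P[m&(P[...,2]<.0785)&(P[...,2]>.071)];print(nme,'rimblue',len(q),cv2.minAreaRect((q[:,:2]*1000).astype(np.float32)))
    # side faces: fit lines
    q=P[m&(P[...,2]<.068)]
    print('  patch',[x.round(3) for x in [P[142+425//12,270+330//12]]] if nme=='side' else '')
# lid top-edge points
P=pts(dict(np.load('side.npz')));q=P[(P[...,0]>.3)&(P[...,0]<.52)&(P[...,1]<-.09)&(P[...,1]>-.24)&(P[...,2]>.1)&(P[...,2]<.26)]
for z in np.arange(.1,.26,.02):
    w=q[(q[:,2]>z)&(q[:,2]<z+.02)]
    if len(w):print('lid z',z.round(2),len(w),w.min(0).round(3),w.max(0).round(3))
E
```

```text
rim [[484. -86.]
 [500.  57.]
 [368.  75.]
 [349. -67.]] [425.10538045  -4.99269957] [(np.float64(143.9), np.float64(83.7)), (np.float64(133.1), np.float64(172.2)), (np.float64(143.7), np.float64(-97.6)), (np.float64(136.4), np.float64(-7.9))]
pocket [[437. -10.]
 [444.  53.]
 [411.  56.]
 [402.  -8.]] [423.45426625  22.67809288] [(np.float64(63.6), np.float64(83.4)), (np.float64(33.6), np.float64(175.2)), (np.float64(64.7), np.float64(-97.3)), (np.float64(34.5), np.float64(-3.1))]
side rimblue 183 ((424.0568542480469, -2.4763870239257812), (154.52569580078125, 139.7782745361328), 82.95320892333984)
  patch [array([ 0.43 , -0.002,  0.022])]
scene rimblue 126 ((417.3776550292969, 2.2437210083007812), (143.5810546875, 132.07058715820312), 82.51329040527344)
  patch 
lid z 0.1 182 [ 0.339 -0.152  0.1  ] [ 0.483 -0.09   0.12 ]
lid z 0.12 193 [ 0.337 -0.16   0.12 ] [ 0.483 -0.092  0.14 ]
lid z 0.14 204 [ 0.338 -0.159  0.14 ] [ 0.482 -0.09   0.16 ]
lid z 0.16 204 [ 0.336 -0.165  0.16 ] [ 0.479 -0.091  0.18 ]
lid z 0.18 57 [ 0.335 -0.157  0.18 ] [ 0.483 -0.094  0.2  ]
lid z 0.2 160 [ 0.336 -0.172  0.201] [ 0.475 -0.097  0.22 ]
lid z 0.22 127 [ 0.341 -0.141  0.22 ] [ 0.459 -0.103  0.232]
```

```bash
python3 - <<'E'
from h import *
go([.430,-.05,.36],-7.3)
E
```

```text
shift [-391.5   57.3  -68.6] turn [-0.1  0.1 -4.6] t 3.75 J [-0.99  0.43  0.35  1.78 -0.18  0.96 -0.78]
```

{"api": "apply_moves", "payload": {"series": [[0,-20,3,-20,0,0,0],[0,-50,7,-45,0,0,0],[0,-90,13,-68,0,0,-1],[0,-130,20,-68,0,0,-2],[0,-170,26,-68,0,0,-2],[0,-210,32,-68,0,0,-3],[0,-250,37,-68,0,0,-3],[0,-290,42,-68,0,0,-4],[0,-330,48,-68,0,0,-4],[0,-365,54,-68,0,0,-4.6],[0,-391,57,-68,0,0,-4.6],[0,-391,57,-68,0,0,-4.6],[0,-391,57,-68,0,0,-4.6]]}}

```text
time: 5.05
ee_pos: [0.4299, -0.0492, 0.3592]
orientation: [0.751, 0.66, -0.001, -0.001]
wrist_force: [0.1, 0.6, -1.6]
gripper_width: 0.295
finger_force: 52.1
```

```bash
python3 - <<'E'
from h import *
c=cam('wrist');s=sense();print(s['time'],s['ee_pos'],s['wrist_force'].round(1),s['joint_pos'].round(2))
g=(255*(c['color']/255.)**.6).astype('uint8')
cv2.imwrite('pics/w2.png',cv2.resize(g,(800,600),interpolation=cv2.INTER_CUBIC))
E
```

```text
5.1 [ 0.43011875 -0.04841335  0.35928725] [-1.1  0.7 -2.4] [-0.56  0.09  0.61  2.04 -0.06  1.03 -0.05]
```

View pics/w2.png

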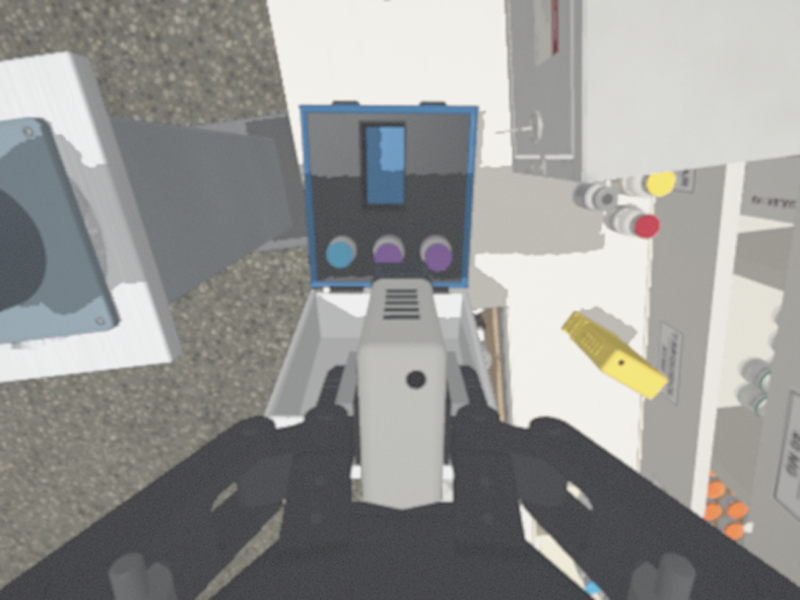

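Wrist view: the pocket mouth is clear, with corners at (360,121), (409,121), (410,207) and (362,208). The rim corners are (301,106), (478,106), (468,287) and (312,287). The logger hangs upright in the grip with its top edge at (360–445,347).

```bash
python3 - <<'E'
from h import *
c=dict(np.load('wrist.npz'));P=pts(c);s=sense()
k=512/800
f=lambda p,z:ray(c,(p[0]+.5)*k-.5,(p[1]+.5)*k-.5,z)[:2]*1000
n=lambda v:(np.linalg.norm(v).round(1),np.degrees(np.arctan2(v[1],v[0])).round(1))
for nm,L,z in[('pocket',[(360,121),(409,121),(410,207),(362,208)],.074),('rim',[(301,106),(478,106),(468,287),(312,287)],.075)]:
    r=[f(p,z) for p in L];print(nm,np.round(r,1).tolist(),np.mean(r,0),[n(r[(i+1)%4]-r[i]) for i in range(4)])
m=(P[...,2]<.045)&(P[...,2]>.012)&(c['color'][...,0]>c['color'][...,2]*1.3);v,u=np.nonzero(m);w=(v>70)&(v<140)&(u>220)&(u<270);q=P[v[w],u[w]];print('floor',len(q),q.mean(0),cv2.minAreaRect((q[:,:2]*1000).astype(np.float32)))
# held logger in tool frame
T=R.from_quat(s['orientation']).inv().apply((P-s['ee_pos']).reshape(-1,3)).reshape(P.shape)*1000
m=(abs(T[...,2]-34)<5)&(abs(T[...,1])<16)&(abs(T[...,0])<45);q=T[m];print('top',len(q),q.min(0),q.max(0),q.mean(0))
m=(T[...,2]>45)&(T[...,2]<130)&(abs(T[...,1])<9)&(abs(T[...,0]+30)<12);q=T[m]
A=np.c_[q[:,1:],np.ones(len(q))];print('end face',len(q),np.linalg.lstsq(A,q[:,0],rcond=None)[0],q.min(0),q.max(0))
E
```

```text
pocket [[410.6, 58.4], [448.9, 53.5], [441.5, -13.0], [401.5, -8.7]] [425.62756796  22.54958879] [(np.float64(38.6), np.float64(-7.4)), (np.float64(66.9), np.float64(-96.4)), (np.float64(40.2), np.float64(173.8)), (np.float64(67.7), np.float64(82.2))]
rim [[366.9, 75.0], [503.5, 57.2], [483.9, -89.0], [346.7, -71.2]] [425.22397675  -6.98629303] [(np.float64(137.8), np.float64(-7.4)), (np.float64(147.5), np.float64(-97.6)), (np.float64(138.3), np.float64(172.6)), (np.float64(147.6), np.float64(82.1))]
floor 1212 [0.42192922 0.02221044 0.02044322] ((422.1092224121094, 20.912527084350586), (68.27954864501953, 33.79008102416992), 82.28203582763672)
top 6165 [-29.72513546 -15.97049698  29.0037056 ] [27.69798787 15.99306498 38.99421694] [ 1.759236   -0.05576736 35.54699856]Traceback (most recent call last):
  File "<stdin>", line 13, in <module>
    return umr_minimum(a, axis, None, out, keepdims, initial, where)
ValueError: zero-size array to reduction operation minimum which has no identity
```

```bash
python3 - <<'E'
from h import *
c=dict(np.load('wrist.npz'));P=pts(c);s=sense()
for v in(95,115):print(v,[(u,int(c['color'][v,u].max()),int(c['color'][v,u,0])-int(c['color'][v,u,2]),round(float(P[v,u,2])*1000)) for u in range(226,268)])
for u in(245,):print(u,[(v,int(c['color'][v,u].max()),round(float(P[v,u,2])*1000)) for v in list(range(74,84))+list(range(126,138))])
T=R.from_quat(s['orientation']).inv().apply((P-s['ee_pos']).reshape(-1,3)).reshape(P.shape)*1000
for v in(185,200,215,222,226,235,260):print(v,T[v,256].round(1))
for v in(235,255):
    r=T[v,215:300];g=np.abs(r[:,2]-34)<6;print(v,r[g,1].min(),r[g,1].max())
E
```

```text
95 [(226, 80, 3, 74), (227, 80, 2, 74), (228, 78, 2, 75), (229, 68, 2, 74), (230, 52, 3, 72), (231, 35, 1, 67), (232, 29, 1, 52), (233, 33, 6, 36), (234, 58, 29, 20), (235, 81, 51, 18), (236, 94, 60, 19), (237, 96, 59, 19), (238, 95, 60, 19), (239, 95, 59, 21), (240, 95, 59, 19), (241, 94, 61, 19), (242, 95, 60, 20), (243, 112, 68, 20), (244, 143, 85, 20), (245, 162, 96, 20), (246, 164, 99, 20), (247, 164, 97, 20), (248, 163, 97, 19), (249, 165, 98, 20), (250, 164, 97, 22), (251, 164, 99, 19), (252, 163, 97, 21), (253, 163, 97, 20), (254, 163, 98, 20), (255, 164, 98, 20), (256, 164, 99, 20), (257, 157, 94, 20), (258, 119, 64, 73), (259, 72, 18, 73), (260, 65, 2, 75), (261, 73, 5, 75), (262, 73, 4, 74), (263, 72, 3, 74), (264, 73, 4, 74), (265, 71, 3, 75), (266, 72, 3, 74), (267, 72, 4, 73)]
115 [(226, 41, 3, 74), (227, 38, 2, 73), (228, 41, 4, 74), (229, 39, 1, 73), (230, 35, 1, 73), (231, 31, 1, 72), (232, 29, 1, 58), (233, 31, 2, 42), (234, 49, 21, 25), (235, 79, 46, 20), (236, 93, 58, 19), (237, 96, 61, 18), (238, 94, 60, 20), (239, 93, 62, 19), (240, 92, 62, 20), (241, 95, 59, 20
[... 348 characters left out ...]
0, 37, 4, 72), (261, 42, 3, 73), (262, 38, 4, 75), (263, 40, 3, 74), (264, 41, 4, 75), (265, 42, 4, 73), (266, 40, 3, 74), (267, 38, 1, 74)]
245 [(74, 79, 74), (75, 79, 75), (76, 73, 73), (77, 58, 74), (78, 43, 73), (79, 32, 70), (80, 51, 52), (81, 111, 33), (82, 158, 19), (83, 167, 19), (126, 94, 19), (127, 96, 21), (128, 93, 18), (129, 85, 19), (130, 60, 20), (131, 35, 33), (132, 28, 46), (133, 32, 57), (134, 30, 68), (135, 36, 73), (136, 39, 72), (137, 36, 75)]
185 [27.3 -0.3 86.6]
200 [27.2 -0.3 61. ]
215 [27.  -0.2 42.4]
222 [25.8 -0.2 37.4]
226 [24.4 -0.2 36.3]
235 [19.9 -0.2 36.6]
260 [ 8.4 -0.2 34.6]
235 -12.858292768820883 12.34671203610312
255 -19.120829951973203 19.103670223996968
```

```bash
python3 - <<'E'
from h import *
c=dict(np.load('wrist.npz'));s=sense()
L=[(230.8,79),(258,79),(258.8,134.5),(231.5,134.5)]
r=np.array([ray(c,u,v,.074)[:2]*1000 for u,v in L]);print(r.round(1),r.mean(0),[np.linalg.norm(r[i]-r[i-1]).round(1) for i in range(4)])
p=r.mean(0)/1000;a=np.radians(-7.6);x=np.array([-np.sin(a),np.cos(a)]);y=np.array([np.cos(a),np.sin(a)])
t=p+.0028*x+.0002*y;print('tcp',t)
go([*t,.359],-7.6);go([*t,.156],-7.6)
E
```

```text
[[411.   56.4]
 [444.3  52. ]
 [436.7 -15.3]
 [401.2 -10.7]] [423.28896982  20.62093284] [np.float64(67.8), np.float64(33.6), np.float64(67.8), np.float64(35.8)]
tcp [0.42385753 0.02336989]
shift [ 70.4 -15.3   0.3] turn [-0.1  0.   0.3] t 5.1 J [-0.56  0.09  0.61  2.04 -0.06  1.03 -0.05]
shift [ 70.4 -15.  203.3] turn [-0.1  0.   0.3] t 5.1 J [-0.56  0.09  0.61  2.04 -0.06  1.03 -0.05]
```

{"api": "apply_moves", "payload": {"series": [[0,35,-8,0,0,0,0],[0,70,-15,0,0,0,0.3],[0,70,-15,20,0,0,0.3],[0,70,-15,55,0,0,0.3],[0,70,-15,90,0,0,0.3],[0,70,-15,120,0,0,0.3],[0,70,-15,135,0,0,0.3],[0,70,-15,135,0,0,0.3],[0,70,-15,135,0,0,0.3]]}}

```text
time: 6.0
ee_pos: [0.4245, 0.023, 0.225]
orientation: [0.752, 0.659, -0.0, -0.0]
wrist_force: [1.5, -0.4, -2.7]
gripper_width: 0.299
finger_force: 51.9
```

```bash
python3 - <<'E'
from h import *
go([.4239,.0234,.155],-7.6)
print(sense()['wrist_force'])
E
```

```text
shift [ 0.4 -0.6 70. ] turn [-0.   0.   0.1] t 6.0 J [-0.59  0.31  0.5   2.2  -0.23  0.69 -0.06]
[ 1.5308469  -0.39742794 -2.7320298 ]
```

Underside is now at 0.090. I'll lower it in small steps and watch the force.

{"api": "apply_moves", "payload": {"series": [[0,0,0,8,0,0,0],[0,0,0,15,0,0,0],[0,0,0,20,0,0,0],[0,0,0,25,0,0,0],[0,0,0,25,0,0,0]]}}

```text
time: 6.5
ee_pos: [0.4241, 0.0221, 0.1993]
orientation: [0.753, 0.659, -0.0, -0.0]
wrist_force: [-0.7, 0.4, -1.6]
gripper_width: 0.296
finger_force: 52.0
```

Underside is at 0.064, inside the pocket with no contact. Continuing down.

{"api": "apply_moves", "payload": {"series": [[0,0,0,8,0,0,0],[0,0,0,16,0,0,0],[0,0,0,24,0,0,0],[0,0,0,32,0,0,0],[0,0,0,38,0,0,0],[0,0,0,42,0,0,0],[0,0,0,42,0,0,0]]}}

```text
time: 7.2
ee_pos: [0.4241, 0.0221, 0.1574]
orientation: [0.753, 0.659, -0.0, -0.0]
wrist_force: [-0.4, 0.2, -1.8]
gripper_width: 0.299
finger_force: 52.0
```

{"api": "apply_moves", "payload": {"series": [[0,0,0,1,0,0,0],[0,0,0,2,0,0,0],[0,0,0,2.5,0,0,0],[0,0,0,2.5,0,0,0],[0.6,0,0,2.5,0,0,0],[0.7,0,0,2.5,0,0,0],[0.7,0,0,2.5,0,0,0],[0.7,0,0,2.5,0,0,0],[0.7,0,0,2.5,0,0,0],[0.7,0,0,2.5,0,0,0]]}}

```text
time: 8.2
ee_pos: [0.4244, 0.0222, 0.1554]
orientation: [0.752, 0.659, 0.0, 0.0]
wrist_force: [0.4, 0.1, 0.0]
gripper_width: 0.694
finger_force: 0.0
```

{"api": "apply_moves", "payload": {"series": [[0.7,0,0,-15,0,0,0],[0.7,0,0,-45,0,0,0],[0.7,0,0,-90,0,0,0],[0.7,0,0,-140,0,0,0],[0.7,0,0,-180,0,0,0],[0.7,0,0,-210,0,0,0],[0.7,0,0,-210,0,0,0],[0.7,0,0,-210,0,0,0]]}}

```text
time: 9.0
ee_pos: [0.4243, 0.0223, 0.3655]
orientation: [0.752, 0.659, 0.001, -0.0]
wrist_force: [0.8, -0.2, -0.7]
gripper_width: 0.701
finger_force: 0.0
```

```bash
python3 - <<'E'
from h import *
P=pts(cam('scene'));S=pts(cam('side'));s=sense();print(s['time'],s['ee_pos'],s['joint_pos'].round(2))
for Q in(P,S):
    q=Q[(abs(Q[...,0]-.423)<.04)&(abs(Q[...,1]-.021)<.05)&(Q[...,2]>.085)&(Q[...,2]<.2)]
    t=q[q[:,2]>.114];print(len(q),q[:,2].max() if len(q) else 0,t.mean(0) if len(t) else 0, cv2.minAreaRect((t[:,:2]*1000).astype(np.float32)) if len(t)>5 else '')
    q=Q[(Q[...,0]>.3)&(Q[...,0]<.52)&(Q[...,1]<-.085)&(Q[...,1]>-.24)&(Q[...,2]>.08)&(Q[...,2]<.29)]
    print('lid',q.min(0).round(3),q.max(0).round(3)); o=np.argsort(q[:,2])[-40:];print(np.percentile(q[o],[0,50,100],axis=0).round(3))
E
```

```text
9.1 [0.4236473  0.02217704 0.36424564] [-0.71  0.06  0.58  2.05 -0.04  1.04 -0.24]
274 0.12369820109961198 [0.42147423 0.02731911 0.11886998] ((423.3664855957031, 25.103792190551758), (57.69294738769531, 30.416866302490234), 87.91238403320312)
lid [ 0.332 -0.175  0.08 ] [ 0.484 -0.085  0.23 ]
[[ 0.362 -0.138  0.224]
 [ 0.403 -0.127  0.226]
 [ 0.453 -0.106  0.23 ]]
168 0.12542653954671462 [0.42531518 0.02389347 0.11924414] ((425.5271301269531, 21.646831512451172), (63.83516311645508, 26.253984451293945), 83.38095092773438)
lid [ 0.336 -0.166  0.08 ] [ 0.484 -0.085  0.23 ]
[[ 0.347 -0.139  0.223]
 [ 0.38  -0.118  0.225]
 [ 0.475 -0.103  0.23 ]]
```

Logger is seated: its top is at 0.119–0.120 and the centre matches the pocket. Now I'll check the lid geometry and the space behind it, and compute the pushing arc.

```bash
python3 - <<'E'
from h import *
a=np.radians(-7.6);X=np.array([np.cos(a),np.sin(a)]);Y=np.array([-np.sin(a),np.cos(a)]);C=np.array([.4245,-.006])
for n in('scene','side'):
    P=pts(dict(np.load(n+'.npz'))).reshape(-1,3);d=P[:,:2]-C;Q=np.c_[d@X,d@Y,P[:,2]]*1000
    for z in range(80,240,25):
        q=Q[(abs(Q[:,0])<60)&(Q[:,1]<-70)&(Q[:,1]>-180)&(Q[:,2]>z)&(Q[:,2]<z+25)]
        if len(q):print(n,z,len(q),np.percentile(q[:,1],[2,50,98]).round())
    q=Q[(abs(Q[:,0])<90)&(Q[:,1]<-140)&(Q[:,1]>-300)&(Q[:,2]>60)&(Q[:,2]<330)];print('behind',len(q),np.percentile(q,[2,98],axis=0).round() if len(q) else '')
s=sense();R0=R.from_quat(s['orientation'])
def sh(y,z,x=0):
    w=np.append(C+x*X+y/1000*Y,z/1000+.073);return R0.inv().apply(w-s['ee_pos'])*1000
print('now case',(s['ee_pos'][:2]-C)@Y*1000)
print('behind',sh(-170,291).round(1),sh(-170,200).round(1))
r=125
for t in range(100,-1,-10):
    th=np.radians(t);y=-75+r*np.cos(th)-55*np.sin(th)-11;z=76+r*np.sin(th)+55*np.cos(th);print(t,round(y),round(z),sh(y,z).round(1))
E
```

```text
scene 80 183 [-133. -127.  -75.]
scene 105 138 [-138. -133. -128.]
scene 130 152 [-145. -139. -132.]
scene 155 143 [-150. -145. -136.]
scene 180 62 [-154. -149. -144.]
scene 205 197 [-154. -120. -104.]
scene 230 1 [-125. -125. -125.]
behind 394 [[ -71. -155.  138.]
 [  66. -140.  215.]]
side 80 217 [-135. -128.  -75.]
side 105 177 [-141. -135. -127.]
side 130 168 [-148. -140. -134.]
side 155 137 [-152. -146. -140.]
side 180 10 [-149. -147. -145.]
side 205 144 [-159. -121. -105.]
side 230 1 [-126. -126. -126.]
behind 328 [[ -69. -157.  126.]
 [  65. -140.  215.]]
now case 27.816741234034456
behind [-197.8    4.6    0.4] [-197.7    4.8   91.4]
100 -162 190 [-189.6    4.8  101.9]
90 -141 201 [-168.7    4.8   90.4]
80 -118 209 [-146.2    4.8   82.7]
70 -95 212 [-122.7    4.7   79.1]
60 -71 212 [-98.9   4.7  79.6]
50 -48 207 [-75.5   4.7  84.2]
40 -26 198 [-53.3   4.8  92.8]
30 -5 186 [-33.    4.8 105.1]
20 13 170 [-15.1   4.8 120.8]
10 28 152 [-1.000e-01  4.900e+00  1.394e+02]
0 39 131 [ 11.3   4.9 160.2]
```

{"api": "apply_moves", "payload": {"series": [[0,0,2,-10,0,0,0],[0,-30,5,-10,0,0,0],[0,-65,5,-10,0,0,0],[0,-105,5,-10,0,0,0],[0,-145,5,-10,0,0,0],[0,-185,5,-10,0,0,0],[0,-215,5,-10,0,0,0],[0,-230,5,-10,0,0,0],[0,-230,5,20,0,0,0],[0,-230,5,50,0,0,0],[0,-230,5,80,0,0,0],[0,-230,5,97,0,0,0],[0,-230,5,97,0,0,0],[0,-230,5,97,0,0,0]]}}

```text
time: 10.5
ee_pos: [0.399, -0.2068, 0.2687]
orientation: [0.753, 0.658, -0.0, -0.0]
wrist_force: [0.7, -0.4, 0.6]
gripper_width: 0.0
finger_force: 0.0
```

```bash
python3 - <<'E'
from h import *
s=sense();print(s['joint_pos'].round(2),s['gripper_width'])
a=np.radians(-7.6);X=np.array([np.cos(a),np.sin(a)]);Y=np.array([-np.sin(a),np.cos(a)]);C=np.array([.4245,-.006]);R0=R.from_quat(s['orientation'])
def sh(y,z,x=0):
    w=np.append(C+x*X+y/1000*Y,z/1000+.073);return R0.inv().apply(w-s['ee_pos'])*1000
r=125
for t in range(105,-1,-5):
    th=np.radians(t);y=-75+r*np.cos(th)-55*np.sin(th)-11;z=76+r*np.sin(th)+55*np.cos(th);print(t,sh(y,z).round())
E
```

```text
[-0.27  0.31  0.77  2.11 -0.29  0.83  0.55] 0.00035689494649335186
105 [31. -1. 13.]
100 [41. -1.  6.]
95 [51. -1. -0.]
90 [61. -1. -5.]
85 [ 72.  -1. -10.]
80 [ 84.  -1. -13.]
75 [ 96.  -1. -15.]
70 [107.  -1. -17.]
65 [119.  -1. -17.]
60 [131.  -1. -16.]
55 [143.  -1. -14.]
50 [155.  -1. -12.]
45 [166.  -1.  -8.]
40 [177.  -1.  -3.]
35 [187.  -1.   3.]
30 [197.  -1.   9.]
25 [206.  -1.  17.]
20 [215.  -1.  25.]
15 [223.  -1.  34.]
10 [230.  -1.  44.]
5 [236.  -1.  54.]
0 [241.  -1.  65.]
```

Behind the lid without contact. I'll push it in stages, starting with the first half of the arc.

{"api": "apply_moves", "payload": {"series": [[0,12,-1,6,0,0,0],[0,24,-1,8,0,0,0],[0,34,-1,7,0,0,0],[0,43,-1,5,0,0,0],[0,52,-1,0,0,0,0],[0,61,-1,-5,0,0,0],[0,72,-1,-10,0,0,0],[0,84,-1,-13,0,0,0],[0,96,-1,-15,0,0,0]]}}

```text
time: 11.4
ee_pos: [0.4107, -0.1104, 0.2841]
orientation: [0.752, 0.659, 0.0, 0.0]
wrist_force: [-0.9, -1.6, 2.8]
gripper_width: -0.002
finger_force: 1.4
```

{"api": "apply_moves", "payload": {"series": [[0,11,0,-2,0,0,0],[0,23,0,-2,0,0,0],[0,35,0,-1,0,0,0],[0,47,0,1,0,0,0],[0,59,0,3,0,0,0],[0,70,0,7,0,0,0],[0,81,0,12,0,0,0],[0,91,0,18,0,0,0],[0,101,0,24,0,0,0]]}}

```text
time: 12.3
ee_pos: [0.4241, -0.0102, 0.2588]
orientation: [0.752, 0.659, 0.0, 0.0]
wrist_force: [1.1, -1.0, 2.1]
gripper_width: 0.001
finger_force: 0.4
```

```bash
python3 - <<'E'
from h import *
c=cam('scene');cv2.imwrite('pics/l1.png',cv2.resize(c['color'][100:260,240:410],None,fx=3,fy=3,interpolation=cv2.INTER_CUBIC))
E
```

```text
(no output)
```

View pics/l1.png

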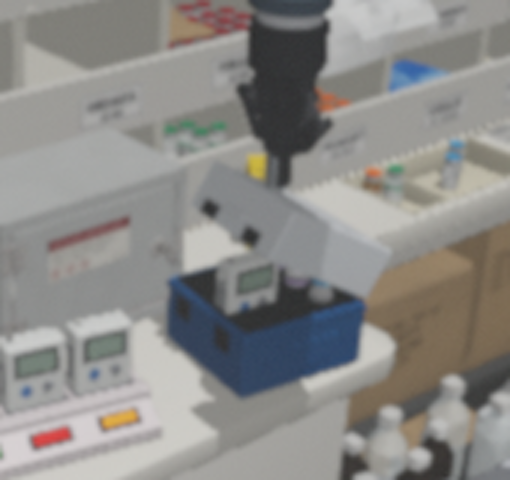

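The crop shows the lid leaning about 30° over the case, with the fingertips on its outer face near (275,185). The logger is upright in the pocket at (250,285), and the middle and right loggers are still docked. I'll finish the arc.

{"api": "apply_moves", "payload": {"series": [[0,9,0,8,0,0,0],[0,18,0,16,0,0,0],[0,26,0,25,0,0,0],[0,33,0,35,0,0,0],[0,38,0,43,0,0,0],[0,41,0,50,0,0,0],[0,43,0,55,0,0,0],[0,43,0,55,0,0,0]]}}

```text
time: 13.15
ee_pos: [0.4295, 0.0314, 0.2039]
orientation: [0.753, 0.659, -0.0, -0.0]
wrist_force: [-0.1, -0.1, 1.1]
gripper_width: -0.002
finger_force: 0.0
```

{"api": "apply_moves", "payload": {"series": [[0,0,0,1,0,0,0],[0,0,0,2,0,0,0],[0,0,0,2,0,0,0]]}}

```text
time: 13.45
ee_pos: [0.4298, 0.0312, 0.2035]
orientation: [0.753, 0.658, 0.0, -0.001]
wrist_force: [-6.5, -0.2, 20.9]
gripper_width: -0.006
finger_force: 11.0
```

{"api": "apply_moves", "payload": {"series": [[0,0,0,-10,0,0,0],[0,0,0,-50,0,0,0],[0,0,0,-95,0,0,0],[0,0,0,-130,0,0,0],[0,0,0,-130,0,0,0]]}}

```text
time: 13.95
ee_pos: [0.432, 0.0314, 0.3365]
orientation: [0.753, 0.658, 0.004, 0.001]
wrist_force: [0.2, -0.4, -0.2]
gripper_width: 0.002
finger_force: 0.0
```

```bash
python3 - <<'E'
from h import *
a=np.radians(-7.6);X=np.array([np.cos(a),np.sin(a)]);Y=np.array([-np.sin(a),np.cos(a)]);C=np.array([.4245,-.006])
for n in('scene','side'):
    c=cam(n);P=pts(c)
    d=P[...,:2]-C;x=d@X;y=d@Y
    m=(abs(x)<.06)&(abs(y)<.068)&(P[...,2]>.1)&(P[...,2]<.2);q=P[m]
    A=np.c_[x[m],y[m],np.ones(m.sum())];print(n,m.sum(),np.linalg.lstsq(A,q[:,2],rcond=None)[0].round(4))
    for p in((.441,.277),(.427,.2085)):
        k=(abs(P[...,0]-p[0])<.03)&(abs(P[...,1]-p[1])<.028)&(P[...,2]>.1)&(P[...,2]<.15);print('  logger top',np.median(P[k],0).round(4))
print(sense()['wrist_force'].round(1))
E
```

```text
scene 803 [0.0025 0.001  0.1321]
  logger top [0.4344 0.279  0.1076]
  logger top [0.4209 0.2102 0.1071]
side 932 [-0.0009 -0.0018  0.1323]
  logger top [0.4421 0.2798 0.1071]
  logger top [0.4277 0.2098 0.1076]
[-0.5 -0.4 -0.4]
```

The lid is flat (slope under 0.003) at 0.132, so it is shut, and the other two loggers are still seated. Handing in.

```bash
python3 -c "
from workcell import *
print(sign_off())"
```

```text
the job is handed in; nothing more can be done
None
```

The charged logger (green lamp, left bay) is standing in the case's pocket, the lid measures shut, the amber and red loggers are still seated, and the job was handed in at about 14 s; no verdict came back.

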